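Loosen a settled glaze jar and check it on the beam balance

ROBOT

A 6-joint arm with a two-finger parallel gripper is mounted at the origin on the work surface. World frame = base frame: x ahead of the robot, y to its left, z up, the work surface at z = 0. Lengths are in m, angles in degrees, forces in N, time in s.
With the tool pointing down it reaches from about 0.4 to 0.825 m from the base axis. Payload 7 kg.
Tool frame: the origin (TCP) lies midway between the tips of the shut fingers; the grasp point (between the pads) lies 19 mm behind it; z points along the fingers, x is the direction in which the jaws open and shut, and the axes are right-handed (so a half turn about z gives the same grasp; the last joint's range is limited). The gripper opens to 88 mm and grips with 3 to 60 N. Pads are 19 mm wide; open, the fingers measure 130 mm over their backs; the gripper's body (78 mm by 193 mm) begins 47 mm behind the grasp point.
Start: joints at [-51.904, 20.546, 0.682, 0, -70.136, -16.507], TCP at [0.248, -0.628, 0.227] pointing down, gripper open.
Joint ranges: [-176.03, 176.03], [-82.01, 121.73], [-58.28, 71.71], [-173.87, 95.51], [-174.79, -0.11], [-173.66, 173.66]. Speed limits (degrees/s): [136.94, 136.94, 172.46, 180, 180, 180].

INTERFACE

Orientations are given as [roll, pitch, yaw] about the fixed x, y, z axes, in that order (R = Rz(yaw) Ry(pitch) Rx(roll)).
In Python, from plant import * gives the robot as it stands. The module is installed in compiled form; this text tells all that it offers.
- The arm moves only by the shell command python3 -m pendant 'ROWS' [OPENING]. ROWS is JSON, a list that holds one entry, the list of rows, each a list of 6 numbers: the shift along the world's x, y, z in mm, then the turn, a rotation vector about the world's x, y, z in degrees. A call has 1 to 10 rows; each row is the pose to reach, as a shift and turn from the pose commanded when the call began; what a row does not reach only later rows make up. A row lasts 1/8 s, in which the tool goes at most 62.5 mm and 10.7 degrees, less where a joint would pass 70% of its speed; a pose out of reach is approached as far as the arm can. A call with a gripper value outside its range is refused whole. OPENING is the closure, from -1 (fully open) to 1 (shut), set as the call begins (- or left out, the last holds). The fingers move at their own pace and stop on an object; the grip force is fixed at half the most. Time passes only in rows, so rows that repeat a pose let the fingers close. It gives the time, the measured TCP pose, the force and the opening at its end, in the units of the state.
- get_obs(): the state, without advancing time (a new reading comes with each control period).
- snapshot(name): name is "side" or "top"; returns a dict with "pixels" (384x512x3 uint8, red, green, blue), "depth" (384x512 float32, m along the optical axis (not along the pixel's ray), 0 where there is no reading), "fx", "fy", "cx", "cy" (pixels), "pose" (4x4, takes a point from camera to world coordinates). Camera axes: x right, y down, z forward; pixel columns grow to the right and rows downward; lengths in m; the calibration is good to about 2 mm. A picture is of the moment at which its call begins.
- close_job(): hands the job in, once; it reports no verdict.
The state is a dict: "clock": time; "joint_pos": joint angles; "qvel": joint speeds; "tau": joint torques, N m; "tool_pos": TCP position; "orientation": TCP orientation; "force": force on the tool from outside, world axes, zero at the start; "moment": the same for the moment, N m; "opening": finger opening in m.
Only numpy, scipy, OpenCV 4.12 (cv2) and the standard library are available. Lean on these libraries where they do the work, as an engineer would, in place of code of your own. Each camera call takes 0.05 s, during which the arm holds its last target. There are 200 camera calls.

TASK

Take the blue-lidded glaze jar out of its wooden cradle and hold it upside down for a good two seconds to loosen the settled glaze, then lay it back in the cradle the way it lay, let go and take a fresh hold so that you can stand it upright, gently, in the middle of the balance pan. Keep the beam arrested until the jar stands there by itself; then swing the red arrest lever fully over, give the loaded beam a good second to sink and settle, and swing the lever fully back to arrest it, leaving the jar on the pan. Do not push the other things on the bench about.

Things in the scene. Friction and masses are not known exactly. Their poses are not given: they have to be found in the camera images.
- jar: closed glaze jar lying in the cradle: white pot with a grey-blue band, 52 mm across, 85 mm long, and on it a blue lid 56 mm across, 20 mm thick (105 mm in all); 0.2 to 0.4 kg. Origin: centre of its bottom; z runs along its axis towards the lid (z up = upright, z down = upside down)
- jar_grip (a point): point on the jar's axis 45 mm from its bottom (near its balance point), a good place to hold it across the 52 mm
- cradle: fixed wooden cradle, 90 x 100 mm, origin on the bench under its centre. The jar lies level along its y axis, lid towards +y, its bottom 42.5 mm on the -y side. Two V saddles, 72 mm wide, 12 mm thick, stand 30.5 mm either side of the centre along y, tops 11 mm below the jar's axis; 49 mm between them stay free for fingers
- cradle_seat (a point): centre of the cradle on the axis of the lying jar, 60 mm above the bench
- balance: fixed white beam balance, base 180 (x) x 300 (y) x 30 mm; origin on the bench under its middle. In front (-x) stands the red arrest lever. The beam runs along y, 91 mm above the bench, pan at +y 110 mm from the middle, counterweight at -y; two cheeks at the middle reach 105 mm high
- pan_top (a point): centre of the upper face of the round steel pan, 100 mm across, 121 mm above the bench while the beam is arrested; the pan stays level and sinks about 13 mm when a load tips the released beam
- beam (a joint): beam angle, rad: 0 = level (arrested, or empty), grows as the pan sinks, up to 0.12. With the jar on the pan it sinks as soon as it is released
- arrest (a joint): arrest lever angle, rad: 0 = arrested (handle leaning to the balance's +y, the pan side), 0.9 = released (handle leaning as far to the other side, -y). It stays where it is left; turning it back lifts the beam to level
- arrest_tip (a point): centre of the red ball, 24 mm across, on the end of the arrest lever, 118 mm above the bench at both ends of the swing; it can be pinched or pushed from above
- arrest_hinge (a point): point on the lever's hinge axis (the balance's x axis direction) below the ball's arc, 75 mm from the ball's centre, 120 mm in front of the balance's middle and 50 mm to its +y side
- tub_black: bystander, leave alone: white round tub with a black band, 92 mm across, 80 mm high; origin at the centre of its underside
- tub_green: bystander, leave alone: white round tub with a green band and green lid, 84 mm across, 70 mm high; origin at the centre of its underside
- tub_amber: bystander, leave alone: amber round tub with a white lid, 72 mm across, 85 mm high; origin at the centre of its underside
- bowl: bystander, leave alone: small terracotta bowl, 100 mm across, 45 mm high; origin at the centre of its underside
- brush: bystander, leave alone: flat brush lying on the bench, 190 mm long
- spatula: bystander, leave alone: spatula lying on the bench, 200 mm long
- spray: bystander, leave alone: white spray bottle with a red head, 68 mm across, 191 mm high; origin at the centre of its underside
Not all that is in view belongs to the job. Leave any pink look-alike of the cradle alone.

How it is judged:
By the outcome, as a careful person would: the job done as asked, in the order asked, and still so for the second after the job is handed in, with the robot touching nothing.
It also fails if it takes over 72 s, if anything falls off the work surface, if the arm or the gripper's body presses on something with over 40 N, if the wrist force passes 120 N, or if a joint passes its speed limit or range.

## Working session

There is one attempt and no reset: what is moved stays moved. The work goes in short steps, Python scripts to look and compute and a shell command to move; the robot and the scene stay as the last step left them, time stands still between calls to the robot, and variables do not carry over. Pictures are saved under pics/ and viewed, about 8 in all and at most 12, crops included, and the job is handed in when it is done.

```bash
mkdir -p pics; cat > h.py <<'E'
from plant import *
import numpy as np, cv2
def snap(n,f=None):
    s=snapshot(n)
    if f: cv2.imwrite('pics/'+f,s['pixels'][:,:,::-1])
    return s
def pts(s):
    d=s['depth'];v,u=np.indices(d.shape)
    P=np.stack([(u-s['cx'])/s['fx']*d,(v-s['cy'])/s['fy']*d,d,np.ones_like(d)],-1)
    W=(P@s['pose'].T)[...,:3]; W[d==0]=np.nan
    return W
def ray(s,u,v,z):
    d=s['pose'][:3,:3]@np.array([(u-s['cx'])/s['fx'],(v-s['cy'])/s['fy'],1]);o=s['pose'][:3,3]
    return o+d*(z-o[2])/d[2]
E
python3 - <<'E'
from h import *
import pickle
o=get_obs();print(o)
S={n:snap(n,n+'0.png') for n in('top','side')}
pickle.dump(S,open('s0.pkl','wb'))
for n in S: print(n,S[n]['pose'],S[n]['fx'])
E
```

```text
{'clock': 0.0, 'joint_pos': array([-5.19057527e+01,  2.05910836e+01,  6.33871477e-01, -2.04165064e-02,
       -7.01353961e+01, -1.65074207e+01]), 'qvel': array([-0.08810674,  0.0433266 , -0.01274068, -0.00994242,  0.10594144,
       -0.04518513]), 'tau': array([-1.81974327e-03, -5.82704508e+01,  2.93069905e+01,  6.99784756e+00,
        6.94125876e-03, -1.54709483e-04]), 'tool_pos': array([ 0.24814324, -0.62720961,  0.22562646]), 'orientation': array([-1.79992085e+02, -9.42450583e-02,  1.11579867e+02]), 'force': array([ 0.96400688, -0.72115302, -0.80554013]), 'moment': array([-0.0008608 ,  0.05177567,  0.00664104]), 'opening': 0.08777568683290678}
top [[ 0.0068114  -0.98057874  0.1960075   0.20317848]
 [-0.99997074 -0.00599693  0.00474845 -0.00776975]
 [-0.00348078 -0.19603411 -0.9805909   1.73345725]
 [ 0.          0.          0.          1.        ]] 453.51347717379366
side [[-0.69530672 -0.55220321  0.46002194 -0.06956886]
 [-0.71865459  0.54234568 -0.43519737  0.54670748]
 [-0.00917353 -0.63319253 -0.77393996  1.11209417]
 [ 0.          0.          0.          1.        ]] 358.83355391807584
```

View pics/top0.png

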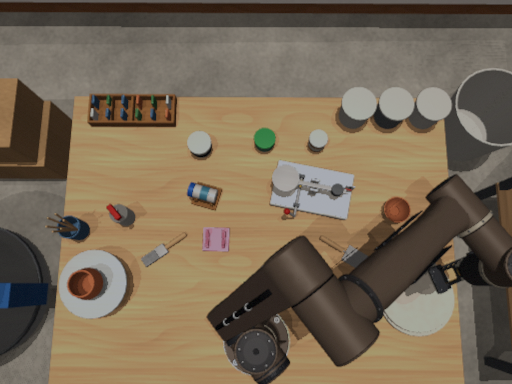

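View pics/side0.png

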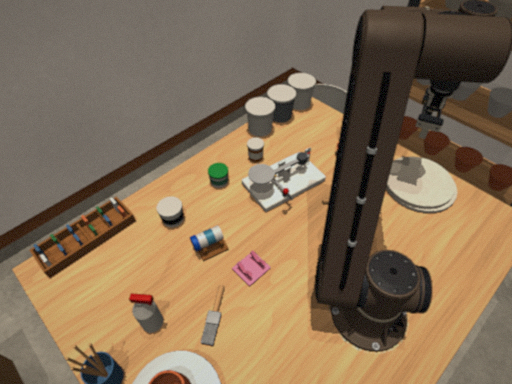

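The top view shows the jar at about (205,192) with its lid to the left, the pan at (286,179), the red ball at (288,213) and the pink decoy at (216,239). The side view agrees: jar (207,238), pan (262,181), ball (286,192). Next I'll measure them.

```bash
python3 - <<'E'
from h import *
import pickle
S=pickle.load(open('s0.pkl','rb'))
big=[]
for n,(bx) in {'top':dict(jar=(180,175,228,215),pan=(265,155,360,225)),'side':dict(jar=(180,215,240,270),pan=(235,140,335,215))}.items():
    s=S[n];W=pts(s);im=s['pixels'];hsv=cv2.cvtColor(im,cv2.COLOR_RGB2HSV).astype(int)
    H,Sa,V=hsv[...,0],hsv[...,1],hsv[...,2]
    def box(b):
        m=np.zeros(H.shape,bool);m[b[1]:b[3],b[0]:b[2]]=1;return m
    z=W[...,2]
    J=box(bx['jar']); P=box(bx['pan'])
    m=J&(z>.063)
    p=W[m];c=p.mean(0);print(n,'jar pts',m.sum(),c,'zmax',np.nanpercentile(p[:,2],[50,95,99]))
    w,v=np.linalg.eigh(np.cov(p[:,:2].T));a=v[:,1]*np.sign(v[1,1]);t=(p[:,:2]-c[:2])@a;q=(p[:,:2]-c[:2])@v[:,0]
    print(' yaw of axis',np.degrees(np.arctan2(a[1],a[0])),'ends',c[:2]+a*t.min(),c[:2]+a*t.max(),'len',np.ptp(t),np.ptp(q))
    b=J&(H>105)&(H<122)&(Sa>150)&(z>.04);print(' lid',b.sum(),W[b].mean(0))
    r=P&((H<6)|(H>174))&(Sa>150);rs=W[r];print(' red',r.sum());
    rr=rs[rs[:,2]>.10];print('  ball top',len(rr),rr.mean(0),rr.max(0),rr.min(0))
    m=P&(z>.114)&(z<.128)&(Sa<60);m=cv2.morphologyEx(m.astype('u1'),cv2.MORPH_OPEN,np.ones((5,5)))
    k,l,st,cc=cv2.connectedComponentsWithStats(m);i=1+np.argmax(st[1:,4]);mm=l==i
    (cxy,rad)=cv2.minEnclosingCircle(W[mm][:,:2].astype('f4'));print(' pan',st[i],W[mm].mean(0),cxy,rad,'rayplane',ray(s,*cc[i],.121))
    m=P&(z>.024)&(z<.036);rc=cv2.minAreaRect(W[m][:,:2].astype('f4'));print(' base',rc)
    for b in bx.values(): big.append(cv2.resize(im[b[1]:b[3],b[0]:b[2],::-1],(390,290),interpolation=cv2.INTER_CUBIC))
cv2.imwrite('pics/crops.png',np.vstack([np.hstack(big[:2]),np.hstack(big[2:])]))
E
```

```text
top jar pts 388 [0.5369273  0.20695323 0.08177729] zmax [0.08270626 0.09101125 0.09377625]
 yaw of axis 75.41759007012959 ends [0.5236063  0.15574871] [0.55018828 0.25792708] len 0.10557945400433635 0.054028740158825146
 lid 55 [0.54573966 0.24648101 0.08322477]
 red 32
  ball top 27 [ 0.45907125 -0.10681383  0.12692314] [ 0.46965523 -0.09776972  0.13727118] [ 0.45158032 -0.11615371  0.1140802 ]
 pan [280 179  12  11 106] [ 0.56148706 -0.10655201  0.12151477] (0.5593717694282532, -0.10425148159265518) 0.02728346735239029 rayplane [ 0.5615871  -0.10658861  0.121     ]
 base ((0.5618484020233154, -0.209970623254776), (0.29975584149360657, 0.18104968965053558), 79.1309585571289)
side jar pts 409 [0.52949265 0.21104951 0.07880728] zmax [0.08029576 0.08677178 0.08845616]
 yaw of axis 74.09709922271804 ends [0.51436026 0.15793707] [0.54324733 0.25932643] len 0.10542421216689518 0.05234244881538737
 lid 70 [0.53802783 0.25265522 0.07860193]
 red 31
  ball top 30 [ 0.39570206 -0.06597891  0.19397546] [0.46571416 0.07150997 0.45849838] [ 0.17521312 -0.11101822  0.11089081]
 pan [249 164  25  20 393] [ 0.58050311 -0.10026451  0.11930449] (0.5822204351425171, -0.10295776277780533) 0.05122298747301102 rayplane [ 0.57916759 -0.09894811  0.121     ]
 base ((0.5590215921401978, -0.20873180031776428), (0.33861368894577026, 0.29478663206100464), 49.05186462402344)
```

View pics/crops.png

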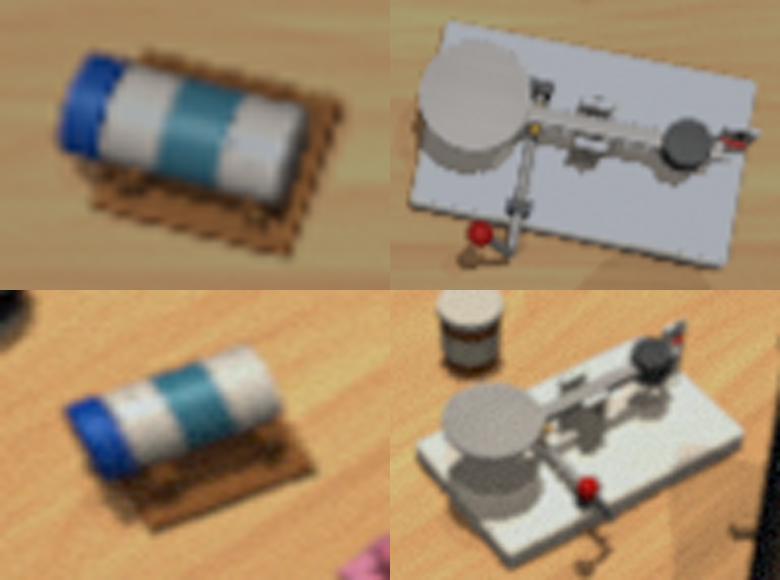

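```bash
python3 - <<'E'
from h import *
import pickle
from scipy.optimize import least_squares
S=pickle.load(open('s0.pkl','rb'))
for n,b in dict(top=(180,170,232,215),side=(180,215,240,270)).items():
    s=S[n];W=pts(s);hsv=cv2.cvtColor(s['pixels'],cv2.COLOR_RGB2HSV).astype(int)
    m=np.zeros(hsv.shape[:2],bool);m[b[1]:b[3],b[0]:b[2]]=1
    m&=(W[...,2]>.052)
    lid=m&(hsv[...,0]>105)&(hsv[...,1]>150)
    p=W[cv2.erode((m).astype('u1'),np.ones((3,3)))>0]
    def d(q,p):
        a=np.array([np.cos(q[2]),np.sin(q[2])]);r=p[:,:2]-q[:2]
        return r@a,np.hypot(r@[-a[1],a[0]],p[:,2]-q[3])
    def f(q):
        t,r=d(q,p);return r-np.where(t>.042,.028,.026)
    q=least_squares(f,[.533,.2,np.radians(75),.06],loss='soft_l1',f_scale=.002).x
    t,r=d(q,W[m]);t=t[r<.032]
    tl,rl=d(q,W[lid])
    print(n,q[:2],np.degrees(q[2]),q[3],'resid',np.std(f(q)),'t',np.percentile(t,[0,2,98,100]),'lid',np.percentile(tl,[0,5,95,100]))
    # cradle plate outline
    z=W[...,2];M=np.zeros_like(m);M[b[1]:b[3],b[0]:b[2]]=1
    M&=(z>.004)&(z<.2);print(' low z',np.percentile(z[M],[1,5,10,20]))
    rc=cv2.minAreaRect(W[M][:,:2].astype('f4'));print(' rect',rc)
# heights of things near
W=pts(S['top'])
E
```

```text
top [0.78764836 1.04601802] 73.55999684300004 0.06142125307296708 resid 0.0033981777815782284 t [-0.92824011 -0.92740632 -0.82533932 -0.82324118] lid [-0.84244144 -0.84179743 -0.82873731 -0.82756397]
 low z [0.00404602 0.00444631 0.00507546 0.00617448]
 rect ((0.5514671206474304, 0.20090043544769287), (0.17542538046836853, 0.20169982314109802), 0.5097434520721436)
side [0.60532099 0.46751941] 75.41151150821632 0.05878362983833322 resid 0.002428175027889403 t [-0.32253422 -0.31885306 -0.2178023  -0.21688307] lid [-0.23281025 -0.23191451 -0.21768548 -0.21703927]
 low z [0.00429281 0.00545565 0.006602   0.00850973]
 rect ((0.5458871126174927, 0.1991080492734909), (0.21831098198890686, 0.23117361962795258), 49.03689193725586)
```

```bash
python3 -m pendant '[[[0,0,100,0,0,0],[20,60,125,0,0,0],[40,120,125,0,0,0],[60,180,125,0,0,0],[80,240,125,0,0,0],[100,300,125,0,0,0],[120,360,125,0,0,0],[145,420,125,0,0,0],[165,480,125,0,0,0],[185,540,125,0,0,0]]]' -1
```

```text
clock: 1.35
tool_pos: [0.4243, -0.1122, 0.3516]
orientation: [180.0, 0.0, 111.6]
force: [1.1, -1.0, 0.0]
opening: 0.0874
```

```bash
python3 -m pendant '[[[20,55,0,0,0,9],[40,110,0,0,0,18],[60,165,0,0,0,27],[80,220,0,0,0,36],[100,265,0,0,0,45],[103.5,287,0,0,0,53.1],[103.5,287,0,0,0,53.1]]]'; python3 - <<'E'
from h import *
o=get_obs();print(o['joint_pos'],o['tool_pos'])
E
```

```text
clock: 2.22
tool_pos: [0.5278, 0.1742, 0.3503]
orientation: [-179.9, -0.1, 164.8]
force: [0.3, -0.7, 1.0]
opening: 0.0876
[ 3.84410795e+01  6.10360902e+00 -2.39878729e+00 -1.73471180e-02
 -8.16195729e+01 -5.36117795e+01] [0.52776077 0.17418129 0.3503485 ]
```

```bash
cat >> h.py <<'E'
from scipy.spatial.transform import Rotation as R
def rv(y): return R.from_rotvec(y,degrees=True)
E
python3 - <<'E'
from h import *
n=np.array([np.cos(np.radians(164.7)),np.sin(np.radians(164.7)),0])
for sg,yw in((1,45),(-1,45),(-1,0)):
  print(sg,yw)
  for k in range(1,11):
    print((rv([0,0,yw*k/10])*rv(sg*9*k*n)).as_rotvec(degrees=True).round(1).tolist())
E
```

```text
1 45
[-8.8, 2.0, 4.5]
[-17.7, 3.4, 8.9]
[-26.8, 4.0, 13.2]
[-35.9, 4.0, 17.4]
[-45.2, 3.2, 21.3]
[-54.4, 1.7, 25.0]
[-63.7, -0.5, 28.2]
[-73.0, -3.4, 31.1]
[-82.2, -7.1, 33.4]
[-91.2, -11.5, 35.2]
-1 45
[8.8, -2.0, 4.5]
[17.7, -3.4, 8.9]
[26.8, -4.0, 13.2]
[35.9, -4.0, 17.4]
[45.2, -3.2, 21.3]
[54.4, -1.7, 25.0]
[63.7, 0.5, 28.2]
[73.0, 3.4, 31.1]
[82.2, 7.1, 33.4]
[91.2, 11.5, 35.2]
-1 0
[8.7, -2.4, 0.0]
[17.4, -4.7, 0.0]
[26.0, -7.1, 0.0]
[34.7, -9.5, 0.0]
[43.4, -11.9, 0.0]
[52.1, -14.2, 0.0]
[60.8, -16.6, 0.0]
[69.4, -19.0, 0.0]
[78.1, -21.4, 0.0]
[86.8, -23.7, 0.0]
```

Dry test in the air of both turns, without the jar: the inversion first.

```bash
python3 -m pendant '[[[0,0,5,-8.8,2.0,4.5],[0,0,10,-17.7,3.4,8.9],[0,0,15,-26.8,4,13.2],[0,0,20,-35.9,4,17.4],[0,0,25,-45.2,3.2,21.3],[0,0,30,-54.4,1.7,25],[0,0,35,-63.7,-0.5,28.2],[0,0,40,-73,-3.4,31.1],[0,0,45,-82.2,-7.1,33.4],[0,0,50,-91.2,-11.5,35.2]]]'; python3 - <<'E'
from h import *
o=get_obs();print(o['joint_pos'],o['tool_pos'])
M=R.from_euler('xyz',o['orientation'],degrees=True).as_matrix();print(M.round(3))
E
```

```text
clock: 3.48
tool_pos: [0.5278, 0.1728, 0.402]
orientation: [-89.7, 0.1, -150.1]
force: [0.7, -0.4, 0.6]
opening: 0.0875
[  65.79735284   24.36341728  -39.69700055   57.02616986 -105.09788756
  -68.56574132] [0.52780303 0.17275316 0.4019685 ]
[[-0.867  0.004  0.498]
 [-0.498 -0.003 -0.867]
 [-0.002 -1.     0.004]]
```

```bash
python3 -m pendant '[[[1,3,-13,9.1,1.2,-3.5],[2,5,-26,18.2,2.3,-7],[3,8,-40,27.4,3.5,-10.6],[4,10,-50,36.5,4.6,-14.1],[5,13,-65,45.6,5.8,-17.6],[6,16,-80,54.7,6.9,-21.1],[7,19,-95,63.8,8.1,-24.6],[8,22,-110,73,9.2,-28.2],[9,25,-125,82.1,10.4,-31.7],[9,26,-140,91.2,11.5,-35.2]]]'; python3 -m pendant '[[[0,0,0,0,0,0],[0,0,0,0,0,0]]]'; python3 - <<'E'
from h import *
o=get_obs();print(o['joint_pos'],o['tool_pos'],o['orientation'],o['clock'])
snap('top','top1.png');s=snap('side')
cv2.imwrite('pics/side1.png',cv2.resize(s['pixels'][140:330,130:370,::-1],(720,570),interpolation=cv2.INTER_CUBIC))
E
```

```text
clock: 4.72
tool_pos: [0.537, 0.1984, 0.2621]
orientation: [179.7, -0.0, 164.4]
force: [0.2, 0.1, -1.1]
opening: 0.0881
clock: 4.97
tool_pos: [0.5369, 0.1977, 0.262]
orientation: [-179.9, 0.1, 164.6]
force: [-0.5, -0.4, 0.4]
opening: 0.0878
[ 39.85403813   9.6690083   -9.48363744   0.08650015 -70.87672341
 -55.29335738] [0.53694645 0.19767955 0.26198624] [-1.79929315e+02  5.04402133e-02  1.64589070e+02] 4.975
```

View pics/side1.png

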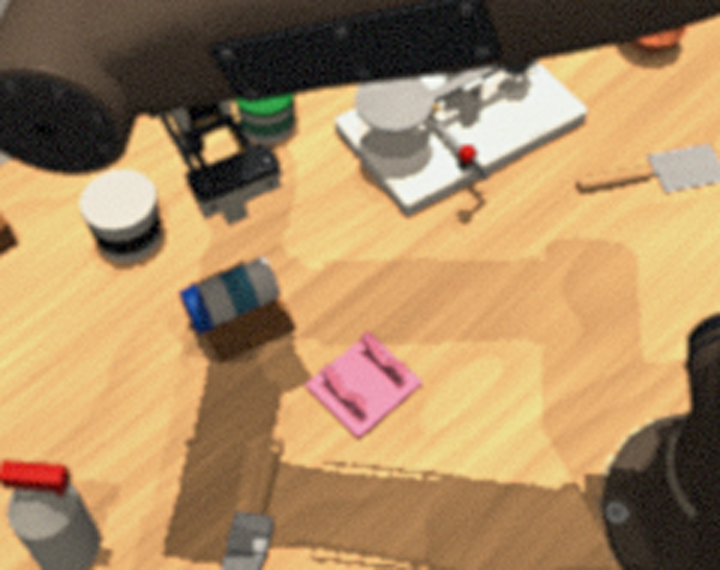

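The side crop shows the open gripper above the jar at about (235,180), with the jar at (235,295). I'll descend and grip.

```bash
python3 -m pendant '[[[0,1,-45,0,0,0],[0,1,-90,0,0,0],[0,1,-130,0,0,0],[0,1,-165,0,0,0],[0,1,-195,0,0,0],[0,1,-212,0,0,0],[0,1,-221,0,0,0],[0,1,-221,0,0,0],[0,1,-221,0,0,0]]]'; python3 -m pendant '[[[0,0,0,0,0,0],[0,0,0,0,0,0],[0,0,0,0,0,0],[0,0,0,0,0,0],[0,0,0,0,0,0],[0,0,0,0,0,0]]]' 1
```

```text
clock: 6.2
tool_pos: [0.5372, 0.2003, 0.0413]
orientation: [180.0, 0.0, 164.7]
force: [0.6, -0.0, 0.2]
opening: 0.0877
clock: 6.95
tool_pos: [0.5367, 0.1998, 0.0406]
orientation: [-180.0, -0.0, 164.7]
force: [-2.5, -0.2, 2.5]
opening: 0.0511
```

```bash
python3 -m pendant '[[[0,0,10,0,0,0],[0,0,30,0,0,0],[0,0,70,0,0,0],[0,0,115,0,0,0],[0,0,160,0,0,0],[0,0,205,0,0,0],[0,0,235,0,0,0],[0,0,250,0,0,0],[0,0,250,0,0,0]]]'; python3 -m pendant '[[[0,0,5,-8.8,2.0,4.5],[0,0,10,-17.7,3.4,8.9],[0,0,15,-26.8,4,13.2],[0,0,20,-35.9,4,17.4],[0,0,25,-45.2,3.2,21.3],[0,0,30,-54.4,1.7,25],[0,0,35,-63.7,-0.5,28.2],[0,0,40,-73,-3.4,31.1],[0,0,45,-82.2,-7.1,33.4],[0,0,50,-91.2,-11.5,35.2]]]';python3 -m pendant '[[[0,0,0,0,0,0],[0,0,0,0,0,0],[0,0,0,0,0,0]]]'; python3 - <<'E'
from h import *
o=get_obs();print(o['force'],o['moment'],o['joint_pos'])
s=snap('side')
cv2.imwrite('pics/side2.png',cv2.resize(s['pixels'][80:320,100:400,::-1],(750,600),interpolation=cv2.INTER_CUBIC))
E
```

```text
clock: 8.07
tool_pos: [0.5368, 0.1998, 0.2909]
orientation: [179.9, 0.0, 164.7]
force: [0.1, -0.1, -3.5]
opening: 0.051
clock: 9.32
tool_pos: [0.5368, 0.2004, 0.3388]
orientation: [-89.8, -0.2, -150.0]
force: [1.5, -0.7, -2.1]
opening: 0.0515
clock: 9.7
tool_pos: [0.5372, 0.2, 0.3408]
orientation: [-90.2, 0.1, -150.4]
force: [0.1, -0.3, -2.9]
opening: 0.0514
[ 0.08196938 -0.33447044 -2.94432357] [ 3.71430756  2.27889152 -0.03568479] [  66.43222528   30.80253306  -37.66314153   55.10522494 -102.51970476
  -72.57927869]
```

View pics/side2.png

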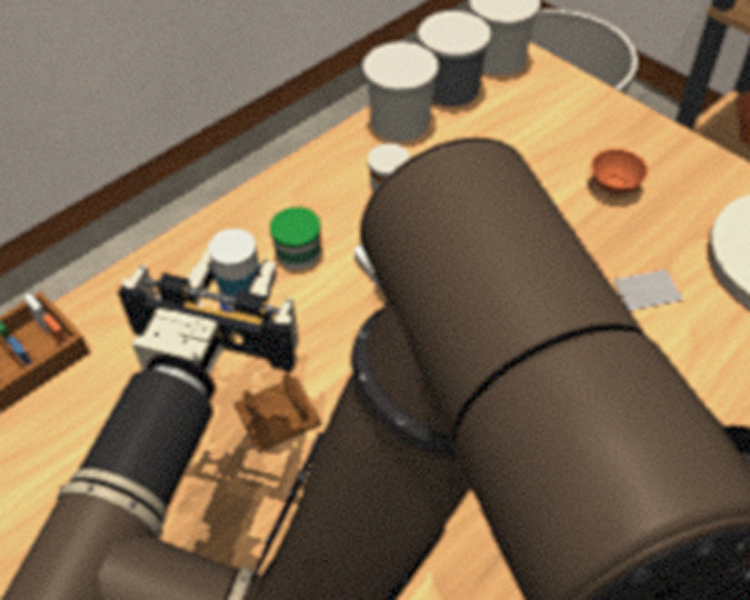

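The jar hangs upside down: bottom up at about (233,250) in the crop, body clear. I'll hold it there, then bring it back.

```bash
Z='[[[0,0,0,0,0,0],[0,0,0,0,0,0],[0,0,0,0,0,0],[0,0,0,0,0,0],[0,0,0,0,0,0],[0,0,0,0,0,0],[0,0,0,0,0,0],[0,0,0,0,0,0],[0,0,0,0,0,0],[0,0,0,0,0,0]]]'; python3 -m pendant '[[[0,0,0,0,0,0],[0,0,0,0,0,0],[0,0,0,0,0,0],[0,0,0,0,0,0],[0,0,0,0,0,0],[0,0,0,0,0,0],[0,0,0,0,0,0],[0,0,0,0,0,0],[0,0,0,0,0,0],[0,0,0,0,0,0]]]';python3 -m pendant '[[[0,0,0,0,0,0],[0,0,0,0,0,0],[0,0,0,0,0,0],[0,0,0,0,0,0],[0,0,0,0,0,0],[0,0,0,0,0,0],[0,0,0,0,0,0],[0,0,0,0,0,0],[0,0,0,0,0,0],[0,0,0,0,0,0]]]';python3 -m pendant '[[[0,0,-5,9.1,1.2,-3.5],[0,0,-10,18.2,2.3,-7],[0,0,-15,27.4,3.5,-10.6],[0,0,-20,36.5,4.6,-14.1],[0,0,-25,45.6,5.8,-17.6],[0,0,-30,54.7,6.9,-21.1],[0,0,-35,63.8,8.1,-24.6],[0,0,-40,73,9.2,-28.2],[0,0,-45,82.1,10.4,-31.7],[0,0,-50,91.2,11.5,-35.2]]]'; python3 -m pendant '[[[0,0,-40,0,0,0],[0,0,-80,0,0,0],[0,0,-120,0,0,0],[0,0,-155,0,0,0],[0,0,-185,0,0,0],[0,0,-205,0,0,0],[0,0,-205,0,0,0],[0,0,-205,0,0,0]]]'
```

```text
clock: 11.0
tool_pos: [0.5368, 0.1998, 0.3406]
orientation: [-90.0, -0.0, -150.3]
force: [0.1, -0.5, -3.3]
opening: 0.0517
clock: 12.25
tool_pos: [0.5368, 0.1998, 0.3406]
orientation: [-90.0, -0.0, -150.3]
force: [0.2, 0.4, -2.9]
opening: 0.0511
clock: 13.5
tool_pos: [0.5362, 0.1996, 0.2907]
orientation: [179.8, -0.1, 164.6]
force: [0.2, -0.8, -4.0]
opening: 0.0511
clock: 14.5
tool_pos: [0.5371, 0.1998, 0.0863]
orientation: [-180.0, 0.0, 164.7]
force: [-0.4, -0.4, -3.4]
opening: 0.0513
```

```bash
python3 -m pendant '[[[0,0,-15,0,0,0],[0,0,-27,0,0,0],[0,0,-35,0,0,0],[0,0,-39,0,0,0],[0,0,-42,0,0,0],[0,0,-44,0,0,0],[0,0,-45,0,0,0],[0,0,-45,0,0,0]]]'; python3 -m pendant '[[[0,0,0,0,0,0],[0,0,0,0,0,0],[0,0,0,0,0,0],[0,0,0,0,0,0],[0,0,0,0,0,0]]]' -1
```

```text
clock: 15.5
tool_pos: [0.5369, 0.1998, 0.0409]
orientation: [180.0, 0.0, 164.7]
force: [-1.1, -0.5, 0.3]
opening: 0.0512
clock: 16.12
tool_pos: [0.5369, 0.1998, 0.0406]
orientation: [180.0, 0.0, 164.7]
force: [0.7, 0.1, 0.2]
opening: 0.0871
```

```bash
python3 -m pendant '[[[0,0,30,0,0,0],[0,0,70,0,0,0],[0,0,90,-5,1.4,0],[-1.3,-4.7,90,-14.5,4,0],[-1.3,-4.7,90,-14.5,4,0],[-1.3,-4.7,50,-14.5,4,0],[-1.3,-4.7,20,-14.5,4,0],[-1.3,-4.7,5,-14.5,4,0],[-1.3,-4.7,0.7,-14.5,4,0],[-1.3,-4.7,0.7,-14.5,4,0]]]' ; python3 -m pendant '[[[0,0,0,0,0,0],[0,0,0,0,0,0],[0,0,0,0,0,0],[0,0,0,0,0,0],[0,0,0,0,0,0],[0,0,0,0,0,0]]]' 1;  python3 -m pendant '[[[0,0,10,0,0,0],[0,0,30,0,0,0],[0,0,70,0,0,0],[0,0,115,0,0,0],[0,0,160,0,0,0],[0,0,205,0,0,0],[0,0,235,0,0,0],[0,0,250,0,0,0],[0,0,250,0,0,0]]]'
```

```text
clock: 17.38
tool_pos: [0.536, 0.1952, 0.0419]
orientation: [-165.0, 0.0, 164.7]
force: [-0.0, 0.7, 0.7]
opening: 0.0881
clock: 18.12
tool_pos: [0.5355, 0.1952, 0.0414]
orientation: [-165.0, -0.0, 164.7]
force: [-1.9, 0.7, 1.8]
opening: 0.0511
clock: 19.25
tool_pos: [0.5355, 0.1952, 0.2915]
orientation: [-165.0, -0.0, 164.7]
force: [-0.2, 0.5, -3.9]
opening: 0.0515
```

```bash
python3 - <<'E'
from h import *
o=get_obs();print(o['joint_pos'],o['tool_pos'],o['orientation'])
M=R.from_euler('xyz',o['orientation'],degrees=True).as_matrix();print(M.round(3))
E
```

```text
[ 44.7940478   14.90680029  -3.571482     7.41936115 -84.63378676
 -61.66057836] [0.53552043 0.19518186 0.29151205] [-1.65021364e+02 -1.40368153e-02  1.64676501e+02]
[[-0.964  0.255 -0.069]
 [ 0.264  0.932 -0.249]
 [ 0.    -0.258 -0.966]]
```

```bash
python3 -m pendant '[[[0,0,5,8.7,-2.4,0],[0,0,10,17.4,-4.7,0],[0,0,15,26,-7.1,0],[0,0,20,34.7,-9.5,0],[0,0,25,43.4,-11.9,0],[0,-20,30,52.1,-14.2,0],[0,-50,35,60.8,-16.6,0],[10,-80,40,69.4,-19,0],[15,-110,45,78.1,-21.4,0],[20,-140,50,86.8,-23.7,0]]]'; python3 - <<'E'
from h import *
o=get_obs();print(o['joint_pos'],o['tool_pos'],o['orientation'])
M=R.from_euler('xyz',o['orientation'],degrees=True).as_matrix();print(M.round(3))
E
```

```text
clock: 20.5
tool_pos: [0.5555, 0.053, 0.3403]
orientation: [104.8, -0.1, 164.6]
force: [0.3, 1.3, -3.2]
opening: 0.0512
[-26.93024429  17.15016786  -3.9085925  -71.99745967 -95.11021944
  23.26311206] [0.55548828 0.05298913 0.34033864] [ 1.04789353e+02 -1.07142039e-01  1.64600214e+02]
[[-0.964  0.07   0.256]
 [ 0.266  0.246  0.932]
 [ 0.002  0.967 -0.255]]
```

```bash
python3 -m pendant '[[[8,-35,-10,0,0,0],[16,-75,-30,0,0,0],[24,-110,-50,0,0,0],[29,-130,-70,0,0,0],[31,-139,-80,0,0,0],[31,-139,-90,0,0,0],[31,-139,-90,0,0,0],[31,-139,-90,0,0,0]]]'; python3 - <<'E'
from h import *
o=get_obs();print(o['joint_pos'],o['tool_pos'],o['orientation'])
t=snap('top');s=snap('side')
import pickle;pickle.dump((t,s),open('s1.pkl','wb'))
a=cv2.resize(t['pixels'][130:260,220:400,::-1],(390,282));b=cv2.resize(s['pixels'][90:230,190:380,::-1],(390,287))
cv2.imwrite('pics/c3.png',np.vstack([a,b]))
E
```

```text
clock: 21.5
tool_pos: [0.5865, -0.0832, 0.2521]
orientation: [105.1, 0.0, 164.8]
force: [0.3, -0.5, -3.0]
opening: 0.0511
[ -35.12848741   31.32656005    5.345601    -67.38933507 -100.47542031
   30.76283859] [ 0.58651036 -0.08321452  0.25207454] [1.05082221e+02 1.72349549e-02 1.64801544e+02]
```

View pics/c3.png

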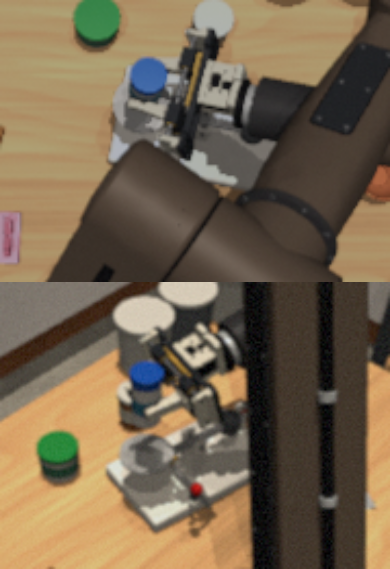

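The crop shows the jar upright, blue lid up, above the pan (lid at (148,78) in the top crop and (147,375) in the side crop). Next I'll measure its offset from the pan and how high it hangs.

```bash
python3 - <<'E'
from h import *
import pickle
S=pickle.load(open('s1.pkl','rb'))
for n,s in zip(('top','side'),S):
    W=pts(s);hsv=cv2.cvtColor(s['pixels'],cv2.COLOR_RGB2HSV).astype(int);z=W[...,2]
    b=(hsv[...,0]>102)&(hsv[...,0]<125)&(hsv[...,1]>120)&(abs(W[...,0]-.58)<.06)&(abs(W[...,1]+.1)<.06)&(z>.26)
    p=W[b];top=np.percentile(p[:,2],[50,75,90,97]);print(n,b.sum(),'z',top)
    m=b&(z>top[2]-.006);mm=cv2.erode(m.astype('u1'),np.ones((3,3)));v,u=np.nonzero(m);(c,r)=cv2.minEnclosingCircle(np.c_[u,v].astype('f4'))
    print(' lid centre on plane',ray(s,*c,.312),'ptmean',W[m].mean(0),m.sum(), cv2.minEnclosingCircle(W[m][:,:2].astype('f4')))
s=S[1];W=pts(s);z=W[...,2]
m=(abs(z-.120)<.006)&(np.hypot(W[...,0]-.582,W[...,1]+.102)<.07);print('pan',m.sum(),cv2.minEnclosingCircle(W[m][:,:2].astype('f4')),np.median(z[m]))
# jar bottom: white points below lid
m=(z>.18)&(z<.26)&(np.hypot(W[...,0]-.582,W[...,1]+.102)<.032);print('jar low z',np.percentile(z[m],[0,1,5]),W[m][np.argsort(z[m])[:8]].round(4))
E
```

```text
top 219 z [0.31598404 0.3181518  0.32010555 0.3220718 ]
 lid centre on plane [ 0.58151858 -0.10220217  0.312     ] ptmean [ 0.57976812 -0.10137545  0.31757604] 157 ((0.5806616544723511, -0.10130303353071213), 0.026494819670915604)
side 192 z [0.31387282 0.31545464 0.31636113 0.31690375]
 lid centre on plane [ 0.58080037 -0.10002651  0.312     ] ptmean [ 0.57924112 -0.09943875  0.31448654] 152 ((0.5817589163780212, -0.10102401673793793), 0.029853470623493195)
pan 415 ((0.5817335247993469, -0.10148733854293823), 0.05168196186423302) 0.11932880137015267
jar low z [0.20758227 0.21086567 0.2123181 ] [[ 0.5581 -0.1078  0.2076]
 [ 0.5567 -0.1113  0.2111]
 [ 0.5582 -0.0878  0.2116]
 [ 0.5631 -0.0828  0.2116]
 [ 0.5563 -0.0958  0.2123]
 [ 0.5661 -0.0857  0.2123]
 [ 0.5878 -0.0773  0.2128]
 [ 0.5647 -0.0794  0.2129]]
```

```bash
python3 -m pendant '[[[0,0,-20,0,0,0],[0,0,-42,0,0,0],[0,0,-60,0,0,0],[0,0,-72,0,0,0],[0,0,-79,0,0,0],[0,0,-83,0,0,0],[0,0,-85,0,0,0],[0,0,-85,0,0,0],[0,0,-85,0,0,0]]]'; python3 -m pendant '[[[0,0,-1,0,0,0],[0,0,-1.5,0,0,0],[0,0,-2,0,0,0],[0,0,-2,0,0,0],[0,0,-2,0,0,0]]]'; python3 -m pendant '[[[0,0,-0.5,0,0,0],[0,0,-1,0,0,0],[0,0,-1.5,0,0,0],[0,0,-1.5,0,0,0],[0,0,-1.5,0,0,0]]]'
```

```text
clock: 22.72
tool_pos: [0.5867, -0.084, 0.1667]
orientation: [105.1, 0.0, 164.8]
force: [-0.4, -0.2, -3.4]
opening: 0.0512
clock: 23.35
tool_pos: [0.5865, -0.0839, 0.1642]
orientation: [105.1, -0.0, 164.8]
force: [-0.3, -0.2, -3.2]
opening: 0.051
clock: 23.98
tool_pos: [0.5865, -0.084, 0.1628]
orientation: [105.1, -0.0, 164.8]
force: [-0.3, 0.0, -3.7]
opening: 0.0511
```

```bash
python3 -m pendant '[[[0,0,-0.5,0,0,0],[0,0,-1,0,0,0],[0,0,-1,0,0,0],[0,0,-1,0,0,0]]]';python3 -m pendant '[[[0,0,-0.5,0,0,0],[0,0,-1,0,0,0],[0,0,-1,0,0,0],[0,0,-1,0,0,0]]]'
```

```text
clock: 24.48
tool_pos: [0.5865, -0.084, 0.162]
orientation: [105.1, -0.0, 164.8]
force: [-0.7, 0.1, -0.4]
opening: 0.0514
clock: 24.98
tool_pos: [0.5865, -0.0839, 0.1613]
orientation: [105.0, -0.0, 164.8]
force: [-1.6, -1.3, 4.9]
opening: 0.0513
```

```bash
python3 -m pendant '[[[0,0,0.8,0,0,0],[0,0,0.8,0,0,0],[0,0,0.8,0,0,0]]]';python3 -m pendant '[[[0,0,0,0,0,0],[0,0,0,0,0,0],[0,0,0,0,0,0],[0,0,0,0,0,0],[0,0,0,0,0,0]]]' -1; python3 -m pendant '[[[-2.5,-9,2.5,0,0,0],[-7.5,-28,7.5,0,0,0],[-13,-47,13,0,0,0],[-18,-65,18,0,0,0],[-23,-84,28,0,0,0],[-26,-93,50,0,0,0],[-26,-93,90,0,0,0],[-26,-93,135,0,0,0],[-26,-93,170,0,0,0],[-26,-93,180,0,0,0]]]'
```

```text
clock: 25.35
tool_pos: [0.5865, -0.0839, 0.1615]
orientation: [105.1, -0.0, 164.8]
force: [-1.7, -1.1, 3.3]
opening: 0.0511
clock: 25.98
tool_pos: [0.5865, -0.0839, 0.1615]
orientation: [105.1, -0.0, 164.8]
force: [0.6, 0.4, -0.3]
opening: 0.087
clock: 27.22
tool_pos: [0.5604, -0.1772, 0.3458]
orientation: [105.2, 0.3, 164.8]
force: [-0.1, -0.9, 0.9]
opening: 0.0878
```

```bash
python3 - <<'E'
from h import *
o=get_obs();print(o['joint_pos'],o['tool_pos'],o['orientation'])
t=snap('top');s=snap('side')
a=cv2.resize(t['pixels'][130:260,220:400,::-1],(390,282));b=cv2.resize(s['pixels'][90:230,190:380,::-1],(390,287))
cv2.imwrite('pics/c4.png',np.vstack([a,b]))
M=R.from_euler('xyz',o['orientation'],degrees=True)
h=np.radians(79.1)
# target: tool down, jaw axis x along +-balance y
for sg in(1,-1):
  x=sg*np.array([np.cos(h),np.sin(h),0]);zz=np.array([0,0,-1.]);T=R.from_matrix(np.c_[x,np.cross(zz,x),zz])
  print(sg,(T*M.inv()).as_rotvec(degrees=True).round(1))
for n,q in(('t',t),('s',s)):
    W=pts(q);hsv=cv2.cvtColor(q['pixels'],cv2.COLOR_RGB2HSV).astype(int);z=W[...,2]
    b=(hsv[...,0]>102)&(hsv[...,0]<125)&(hsv[...,1]>120)&(abs(W[...,0]-.58)<.06)&(abs(W[...,1]+.1)<.06)&(z>.17)
    p=W[b];m=p[:,2]>np.percentile(p[:,2],90)-.006;print(n,cv2.minEnclosingCircle(p[m][:,:2].astype('f4')),np.median(p[m][:,2]))
    r=((hsv[...,0]<6)|(hsv[...,0]>174))&(hsv[...,1]>150)&(z>.105)&(z<.14)&(np.hypot(W[...,0]-.454,W[...,1]+.138)<.07);print('ball',r.sum(),W[r].mean(0))
E
```

```text
[ -42.68365605   28.87724894   15.33588522  -67.24560299 -111.71047019
   21.99243062] [ 0.56041419 -0.17715525  0.34576171] [105.23296591   0.28946907 164.77789535]
1 [-42.8  69.1 -72.5]
-1 [-70.3 -43.5  79.2]
t ((0.5807356834411621, -0.10148279368877411), 0.026734963059425354) 0.22804339181336708
ball 26 [ 0.45902018 -0.10685716  0.12738937]
s ((0.5795149207115173, -0.09870433807373047), 0.028229646384716034) 0.22380217939355673
ball 24 [ 0.45708553 -0.10057617  0.12204086]
```

View pics/c4.png

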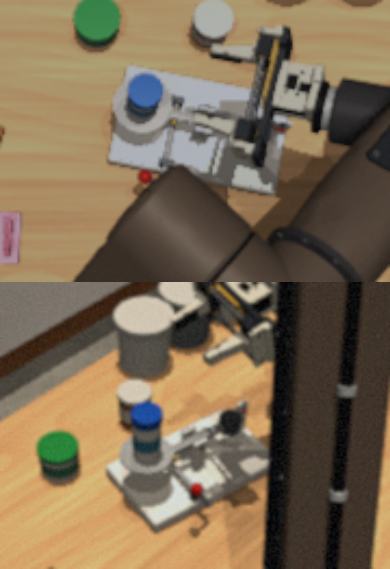

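The jar stands alone on the pan: lid at (145,92) in the top crop, (146,415) in the side crop, and about 1–3 mm off the pan centre by the two views. The ball is still on the arrested side. Next is the lever.

```bash
python3 -m pendant '[[[-10,7,0,-5.9,-3.6,6.6],[-20,14,0,-11.7,-7.3,13.2],[-30,21,0,-17.6,-10.9,19.8],[-40,28,0,-23.4,-14.5,26.4],[-50,35,0,-29.3,-18.1,33],[-60,42,0,-35.2,-21.8,39.6],[-70,49,0,-41,-25.4,46.2],[-80,56,0,-46.9,-29,52.8],[-90,63,0,-52.7,-32.6,59.4],[-101,72,0,-58.6,-36.3,66]]]' 0.25; python3 -m pendant '[[[0,0,0,-5.9,-3.6,6.6],[0,0,0,-11.7,-7.2,13.2],[0,0,0,-11.7,-7.2,13.2],[0,0,0,-11.7,-7.2,13.2]]]'; python3 - <<'E'
from h import *
o=get_obs();print(o['joint_pos'],o['tool_pos'],o['orientation'],o['opening'])
E
```

```text
clock: 28.58
tool_pos: [0.4593, -0.1047, 0.3404]
orientation: [169.4, 8.6, -115.0]
force: [0.1, 1.1, -0.5]
opening: 0.0329
clock: 29.08
tool_pos: [0.4593, -0.1046, 0.341]
orientation: [179.7, -0.0, -101.2]
force: [-0.7, 0.3, 0.2]
opening: 0.0332
[ 1.11391486e+01 -2.30610307e+00 -1.23197982e+01 -7.57223427e-02
 -8.02698296e+01  6.76818384e+01] [ 0.45926607 -0.10455031  0.34101468] [ 1.79709389e+02 -3.86882954e-02 -1.01191897e+02] 0.0332408021103972
```

```bash
python3 -m pendant '[[[0,0,-45,0,0,0],[0,0,-90,0,0,0],[0,0,-130,0,0,0],[0,0,-165,0,0,0],[0,0,-195,0,0,0],[0,0,-212,0,0,0],[0,0,-225,0,0,0],[0,0,-234,0,0,0],[0,0,-234,0,0,0]]]' 0.1; python3 -m pendant '[[[0,0,0,0,0,0],[0,0,0,0,0,0],[0,0,0,0,0,0]]]' 0.36;  python3 - <<'E'
from h import *
o=get_obs();print(o['joint_pos'],o['tool_pos'],o['orientation'],o['opening'],o['force'])
t=snap('top');s=snap('side')
a=cv2.resize(t['pixels'][150:240,250:370,::-1],(390,292));b=cv2.resize(s['pixels'][130:230,220:350,::-1],(390,300))
cv2.imwrite('pics/c5.png',np.vstack([a,b]))
E
```

```text
clock: 30.2
tool_pos: [0.4594, -0.1052, 0.1071]
orientation: [179.8, -0.1, -101.2]
force: [-0.1, -0.1, 0.1]
opening: 0.0397
clock: 30.58
tool_pos: [0.4598, -0.1048, 0.108]
orientation: [179.9, -0.1, -101.2]
force: [-0.9, 0.4, -0.1]
opening: 0.0285
[ 1.11609191e+01  8.15967608e+00 -3.35178982e+01  4.58376909e-03
 -4.84565027e+01  6.76773519e+01] [ 0.45975731 -0.10481188  0.10801583] [ 1.79877271e+02 -5.40923905e-02 -1.01158627e+02] 0.028515910439259384 [-0.9235482   0.35948258 -0.05538917]
```

View pics/c5.png

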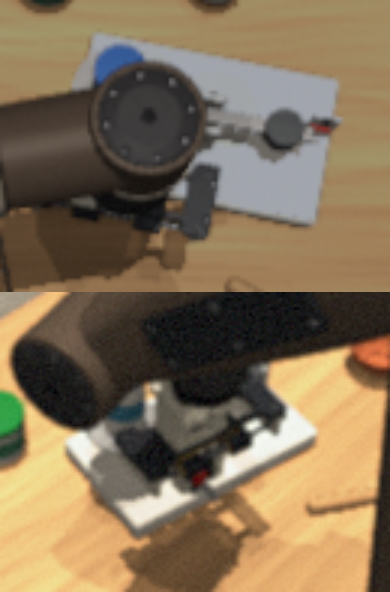

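In the side crop the red ball sits between the fingers, at (198,478). I'll swing it towards −y.

```bash
python3 -m pendant '[[[-1.5,-8,3,0,0,0],[-3,-16,5.5,0,0,0],[-4.5,-23.6,7,0,0,0],[-6.2,-32.4,7.5,0,0,0],[-7.7,-40,7,0,0,0],[-9.3,-48,5.5,0,0,0],[-10.8,-56,3,0,0,0],[-12.3,-64,0,0,0,0]]]';python3 -m pendant '[[[-0.4,-2,0,0,0,0],[-0.4,-2,0,0,0,0],[-0.4,-2,0,0,0,0]]]';python3 -m pendant '[[[-0.4,-2,0,0,0,0],[-0.4,-2,0,0,0,0],[-0.4,-2,0,0,0,0]]]'
```

```text
clock: 31.68
tool_pos: [0.4469, -0.1695, 0.1072]
orientation: [179.8, -0.1, -101.2]
force: [0.2, 0.1, 0.1]
opening: 0.0283
clock: 32.05
tool_pos: [0.4469, -0.1709, 0.1076]
orientation: [179.8, -0.1, -101.2]
force: [-0.0, -0.6, -0.1]
opening: 0.0281
clock: 32.42
tool_pos: [0.4465, -0.1728, 0.1076]
orientation: [179.8, -0.1, -101.2]
force: [0.4, 1.2, -0.4]
opening: 0.0277
```

```bash
python3 -m pendant '[[[-0.3,-1.5,0,0,0,0],[-0.3,-1.5,0,0,0,0],[-0.3,-1.5,0,0,0,0]]]';python3 -m pendant '[[[-0.3,-1.5,0,0,0,0],[-0.3,-1.5,0,0,0,0],[-0.3,-1.5,0,0,0,0]]]'; python3 - <<'E'
from h import *
t=snap('top');s=snap('side')
for n,q in(('t',t),('s',s)):
    W=pts(q);hsv=cv2.cvtColor(q['pixels'],cv2.COLOR_RGB2HSV).astype(int);z=W[...,2]
    b=(hsv[...,0]>102)&(hsv[...,0]<125)&(hsv[...,1]>120)&(abs(W[...,0]-.58)<.06)&(abs(W[...,1]+.1)<.06)&(z>.17)
    p=W[b]
    if len(p): m=p[:,2]>np.percentile(p[:,2],90)-.006;print(n,len(p),cv2.minEnclosingCircle(p[m][:,:2].astype('f4')),np.median(p[m][:,2]))
    r=((hsv[...,0]<6)|(hsv[...,0]>174))&(hsv[...,1]>150)&(z>.09)&(z<.14)&(np.hypot(W[...,0]-.454,W[...,1]+.138)<.07);print('ball',r.sum(),W[r].mean(0))
E
```

```text
clock: 32.8
tool_pos: [0.4465, -0.1734, 0.1075]
orientation: [179.9, 0.0, -101.2]
force: [-0.1, 8.8, 0.4]
opening: 0.028
clock: 33.17
tool_pos: [0.4464, -0.1739, 0.1074]
orientation: [179.9, 0.1, -101.2]
force: [0.9, 15.7, 2.0]
opening: 0.0279
t 183 ((0.5790408849716187, -0.10291827470064163), 0.027097580954432487) 0.21441361307293794
ball 0 [nan nan nan]
s 80 ((0.5771963000297546, -0.09956543892621994), 0.02599136158823967) 0.2104664304005635
ball 5 [ 0.43975105 -0.16534061  0.12422087]<stdin>:8: RuntimeWarning: Mean of empty slice.
  ret = um.true_divide(
```

The lever is against its stop (16 N) and the lid has dropped about 13.5 mm, so the pan has sunk. I'll wait, then swing it back.

```bash
python3 -m pendant '[[[0.6,3,0,0,0,0],[0.6,3,0,0,0,0],[0.6,3,0,0,0,0],[0.6,3,0,0,0,0],[0.6,3,0,0,0,0],[0.6,3,0,0,0,0],[0.6,3,0,0,0,0],[0.6,3,0,0,0,0],[0.6,3,0,0,0,0],[0.6,3,0,0,0,0]]]'; python3 -m pendant '[[[0.6,3,0,0,0,0],[1.5,8,2,0,0,0],[2.7,14,4,0,0,0],[4.2,22,6,0,0,0],[5.7,30,7,0,0,0],[7.2,38,7.5,0,0,0],[8.7,46,6.5,0,0,0],[10.2,54,5,0,0,0],[11.5,61,2.5,0,0,0],[12.8,68,0,0,0,0]]]';python3 -m pendant '[[[0.2,1,0,0,0,0],[0.4,2,0,0,0,0],[0.4,2,0,0,0,0],[0.4,2,0,0,0,0]]]'
```

```text
clock: 34.52
tool_pos: [0.4465, -0.173, 0.1076]
orientation: [179.8, -0.1, -101.2]
force: [0.6, 1.7, 0.8]
opening: 0.028
clock: 35.78
tool_pos: [0.4592, -0.1044, 0.1072]
orientation: [179.8, -0.1, -101.2]
force: [-0.3, -1.3, 1.1]
opening: 0.028
clock: 36.28
tool_pos: [0.4593, -0.1038, 0.1073]
orientation: [179.8, -0.1, -101.2]
force: [0.5, -9.3, -1.4]
opening: 0.0281
```

```bash
python3 -m pendant '[[[0.2,1,0,0,0,0],[0.3,1.5,0,0,0,0],[0.3,1.5,0,0,0,0]]]'; python3 -m pendant '[[[-0.6,-3,0,0,0,0],[-0.6,-3,0,0,0,0],[-0.6,-3,0,0,0,0]]]' 0.1; python3 -m pendant '[[[0,0,20,0,0,0],[0,0,50,0,0,0],[0,0,90,0,0,0],[-10,0,140,0,0,0],[-20,-30,190,0,0,0],[-20,-80,220,0,0,0],[-20,-130,220,0,0,0],[-20,-180,220,0,0,0],[-20,-200,220,0,0,0],[-20,-200,220,0,0,0]]]'; python3 - <<'E'
from h import *
t=snap('top');s=snap('side')
a=cv2.resize(t['pixels'][90:260,170:400,::-1],(390,288));b=cv2.resize(s['pixels'][90:290,150:350,::-1],(390,390))
a=cv2.copyMakeBorder(a,0,102,0,0,cv2.BORDER_CONSTANT);cv2.imwrite('pics/c6.png',np.hstack([a,b]))
for n,q in(('t',t),('s',s)):
    W=pts(q);hsv=cv2.cvtColor(q['pixels'],cv2.COLOR_RGB2HSV).astype(int);z=W[...,2]
    b=(hsv[...,0]>102)&(hsv[...,0]<125)&(hsv[...,1]>120)&(abs(W[...,0]-.58)<.06)&(abs(W[...,1]+.1)<.06)&(z>.17)
    p=W[b]
    if len(p): m=p[:,2]>np.percentile(p[:,2],90)-.006;print(n,len(p),cv2.minEnclosingCircle(p[m][:,:2].astype('f4')),np.median(p[m][:,2]))
    r=((hsv[...,0]<6)|(hsv[...,0]>174))&(hsv[...,1]>150)&(z>.105)&(z<.14)&(np.hypot(W[...,0]-.454,W[...,1]+.138)<.07)
    if r.any(): print('ball',r.sum(),W[r].mean(0))
E
```

```text
clock: 36.65
tool_pos: [0.4593, -0.1034, 0.1073]
orientation: [179.8, -0.2, -101.2]
force: [0.7, -16.5, -3.5]
opening: 0.0286
clock: 37.02
tool_pos: [0.4594, -0.1042, 0.1075]
orientation: [179.8, -0.1, -101.2]
force: [0.9, 0.6, 1.0]
opening: 0.0394
clock: 38.28
tool_pos: [0.4391, -0.3053, 0.3269]
orientation: [179.8, -0.1, -101.3]
force: [0.2, 0.8, 0.5]
opening: 0.0394
s 152 ((0.5789686441421509, -0.09808100759983063), 0.028908707201480865) 0.2239455666433916
ball 19 [ 0.45659283 -0.09939902  0.12266748]
```

View pics/c6.png

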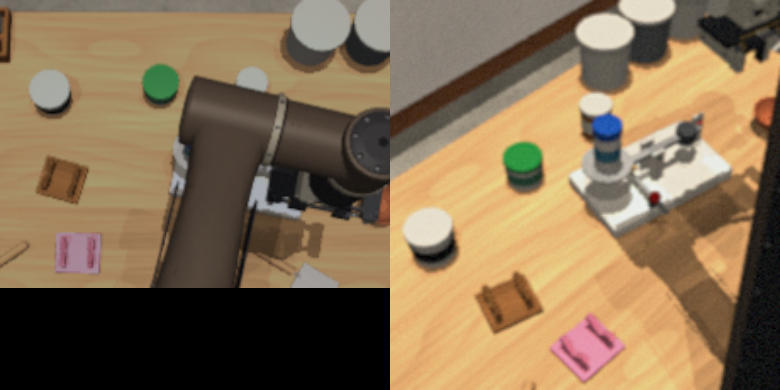

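The side crop shows the jar upright on the level pan (lid (606,127)), the ball back on the pan side (655,198), an empty cradle and the tubs and decoy where they were. The arm is clear.

```bash
python3 -m pendant '[[[0,0,0,0,0,0],[0,0,0,0,0,0],[0,0,0,0,0,0]]]'; python3 -c "
from plant import *
print(close_job())"
```

```text
clock: 38.75
tool_pos: [0.4395, -0.304, 0.3278]
orientation: [179.9, -0.1, -101.1]
force: [0.0, -0.4, -0.6]
opening: 0.0391
the job is handed in; nothing more can be done
None
```

The job is done and handed in at 38.75 s, inside the 72 s limit; no verdict is reported.

**What I did:**
- **Inversion:** I held the jar upside down for about 2.9 s, then laid it back in the cradle and let go.
- **Standing it up:** I took a fresh hold tilted 15° and stood the jar upright on the arrested pan. The force rose to about 5 N after touchdown, and I eased off before letting go.
- **Lever:** I swung the lever to its released stop (16 N), waited about 1.7 s, then swung it back to the arrested stop (16 N) and moved the arm clear.

**Last checks:**
- **Sink:** with the lever released, the lid dropped about 13.5 mm in both views.
- **Arrested again:** in the side view the lid was back at 0.224 m and the ball within about 1.3 mm of where it started. The arm blocked the top view, so this rests on the side view alone.
- **Jar position:** after I let go, the two views put the jar about 1 mm (top) and 3–4 mm (side) from the pan centre. The last side view agreed with the earlier side view.
- **Other things on the bench:** those in view looked undisturbed. I did not measure them.

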